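# Cover the indicators in the test bay, shut its gate and start the test

## Robot

A 6-joint arm with a two-finger parallel gripper is mounted at the origin on the work surface. World frame = base frame: x ahead of the robot, y to its left, z up, the work surface at z = 0. Lengths are in m, angles in rad, forces in N, time in s.
With the tool pointing down it reaches from about 0.325 to 0.9 m from the base axis. Payload 6.1 kg.
Tool frame: the origin (TCP) lies midway between the tips of the shut fingers; the grasp point (between the pads) lies 19 mm behind it; z points along the fingers, y is the line along which they close (so a half turn about z gives the same grasp; the last joint's range is limited). The gripper opens to 85 mm and grips with 20 to 120 N. Pads are 22 mm wide; open, the fingers measure 114 mm over their backs; the gripper's body (76 mm by 85 mm) begins 54 mm behind the grasp point. The pads swing forward as they close: fully open they stand 13 mm farther back than shut.
Start: joints at [-1.284, 0.22, 1.526, -0, 1.395, -0.126], TCP at [0.251, -0.572, 0.231] pointing down, gripper open.
Joint ranges: [-2.98, 2.98], [-0.91, 2.08], [0.09, 2.57], [-1.24, 4.39], [0.2, 2.65], [-2.68, 2.68]. Speed limits (rad/s): [2.57, 2.57, 3.01, 3.14, 3.14, 3.14].

## Interface

Orientations are given as [roll, pitch, yaw] about the fixed x, y, z axes, in that order (R = Rz(yaw) Ry(pitch) Rx(roll)).
In Python, from plant import movep, move_l, set_joints, gripper_to, hold, inverse_kinematics, observe, get_image, get_calibration, Unreachable, job_done gives the robot as it stands. Calls block until the motion is done:
- movep(position, orientation): joint-space move of the TCP to a pose.
- move_l(position, feed=0.15, rotation=None, max_force=None): straight line of the TCP; rotation=None keeps the orientation; feed is the mean speed in m/s. With max_force (N) it stops when the force on the tool has changed by that much, and returns True; else False.
- set_joints(angles): joint-space move.
- gripper_to(opening, f_grip=None): finger opening in m; f_grip is the grip in N (None keeps the last); returns when the fingers have stopped.
- hold(seconds).
- inverse_kinematics(position, orientation): joint angles nearest the present ones, or None.
- observe(): the state.
- get_image(name): name is "scene" or "top"; returns (picture, depth): 384x512x3 uint8, red, green, blue; 384x512 float32, m along the optical axis (not along the pixel's ray), 0 where there is no reading.
- get_calibration(name): a dict with "intrinsics" (3x3 intrinsics, pixels), "world_from_camera" (4x4, takes a point from camera to world coordinates). Camera axes: x right, y down, z forward; pixel columns grow to the right and rows downward; lengths in m; the calibration is good to about 2 mm. A picture is of the moment at which its call begins. get_calibration takes no time and is no camera call.
A pose or a line that the arm cannot do raises Unreachable and nothing moves.
- job_done(): hands the job in; it is judged then, once.
The state is a dict: "time_s": time; "q": joint angles; "joint_velocities": joint speeds; "joint_torque": joint torques, N m; "eef_pos": TCP position; "tcp_rot": TCP orientation; "ft_force": force on the tool from outside, world axes, zero at the start; "torque": the same for the moment, N m; "opening": finger opening in m; "grasp_force": force on a finger pad.
Only numpy, scipy, OpenCV 4.12 (cv2) and the standard library are available. Lean on these libraries where they do the work, as an engineer would, in place of code of your own. Each camera call takes 0.05 s, during which the arm holds its last target. There are 200 camera calls.

## Task

Get the open indicator cases on the bench ready for test: stand each one upright, open side up, centred on its own green station spot in the blue-edged test bay, with a yellow cover set on its rim, fully down and level (any cover fits any case, a spare cover may be left over). Only when every case is loaded and covered, push the bay's red gate shut until it snaps home on its catch, and after that press the red start button on the green test box. Leave the nylon gear, the brass bourdon tube and the finished indicator where they are.

Things in the scene. Friction and masses are not known exactly. Their poses are not given: they have to be found in the camera images.
- case0: Loose open indicator case (two or three are present), a black round cup 60 mm in outer diameter, 70 mm high, wall 4 mm (mouth 52 mm wide), 0.2 to 0.4 kg, standing upright with the open mouth up; the clockwork inside lies below 53 mm. Origin: centre of the underside, z up. Grip it across its outer diameter.
- case1: Loose open indicator case (two or three are present), a black round cup 60 mm in outer diameter, 70 mm high, wall 4 mm (mouth 52 mm wide), 0.2 to 0.4 kg, standing upright with the open mouth up; the clockwork inside lies below 53 mm. Origin: centre of the underside, z up. Grip it across its outer diameter.
- case2: Loose open indicator case (two or three are present), a black round cup 60 mm in outer diameter, 70 mm high, wall 4 mm (mouth 52 mm wide), 0.2 to 0.4 kg, standing upright with the open mouth up; the clockwork inside lies below 53 mm. Origin: centre of the underside, z up. Grip it across its outer diameter.
- cover0: Loose yellow cover, 60 to 115 g, lying knob up: disc 58 mm wide, 5 mm thick (z = 9 to 14 mm); tapered spigot below (46 mm wide, 38 at its foot, 9 deep); dark knob 24 mm wide on top (z = 14 to 40 mm). Origin: centre of the spigot's underside, z up through the knob. Seated, the disc rests on the rim, origin 61 mm above the case's; 3 mm of play all round.
- cover1: Loose yellow cover, 60 to 115 g, lying knob up: disc 58 mm wide, 5 mm thick (z = 9 to 14 mm); tapered spigot below (46 mm wide, 38 at its foot, 9 deep); dark knob 24 mm wide on top (z = 14 to 40 mm). Origin: centre of the spigot's underside, z up through the knob. Seated, the disc rests on the rim, origin 61 mm above the case's; 3 mm of play all round.
- cover2: Loose yellow cover, 60 to 115 g, lying knob up: disc 58 mm wide, 5 mm thick (z = 9 to 14 mm); tapered spigot below (46 mm wide, 38 at its foot, 9 deep); dark knob 24 mm wide on top (z = 14 to 40 mm). Origin: centre of the spigot's underside, z up through the knob. Seated, the disc rests on the rim, origin 61 mm above the case's; 3 mm of play all round.
- bay: Fixed test bay with low blue curbs all round, open on top. Origin: centre of the underside; x across (outside 180 mm), y along (360 mm), z up. Deck surface at z = 12 mm; curbs 6 mm thick, top at z = 32 mm: long ones at x = +-83 mm, end curb at y = +177 mm; the gate is at the y = -185 mm end, between two posts 75 mm tall. The clear inside is 160 mm wide.
- station0 (a point): Centre of a green station spot with a white edge, 72 mm across, flat on the bay's deck, 100 mm towards the gate end (bay y = -100 mm); axes as the bay's, at deck height.
- station1 (a point): Centre of a green station spot with a white edge, 72 mm across, flat on the bay's deck, in the middle of the bay; axes as the bay's, at deck height.
- station2 (a point): Centre of a green station spot with a white edge, 72 mm across, flat on the bay's deck, 100 mm towards the closed end (bay y = +100 mm); axes as the bay's, at deck height.
- gate (a joint): Angle of the gate (rad): 0 shut, growing as it swings out from the bay (counter-clockwise from above), up to 1.5; starts at 0.6 to 1.15. It stays where it is left (friction 0.04 N m), meets the spring catch at about 0.1 rad, passes it at about 0.05 (2 to 3 N at the free edge) and is then held at 0.
- gate_push (a point): Point on the outer face of the red gate at its top edge, 115 mm from the hinge; push there, square to the face, towards the bay. The gate is 142 mm long, 8 mm thick, from 15 to 73 mm above the bench. Axes turn with the gate: x along the gate towards the hinge, y into the bay (the pushing direction), z up.
- gate_hinge (a point): Top of the gate's vertical hinge axis, at the bay's corner (bay x = +83 mm, y = -185 mm), 73 mm above the bench; axes turn with the gate as for gate_push.
- start_top (a point): Centre of the top of the red start button, 30 mm in diameter, on the fixed green test box (90 x 130 x 55 mm high).
- start (a joint): Travel of the start button (m): 0 out, 0.006 fully down (about 5 N); springs back.
- gear: Bystander: loose white nylon drive gear, 74 mm across, 26 mm high. Origin: centre of the underside.
- bourdon: Bystander: loose curled brass bourdon tube, about 90 mm across, 18 mm high. Origin: centre of the curl at bench level.
- vsi: Bystander: loose finished vertical speed indicator standing face up, 80 mm square bezel, 92 mm high. Origin: centre of the underside.
Mind the look-alikes: they are no part of the job. Leave any purple look-alike of the cover2 alone.

How it is judged:
On the way, in this order (a step that is already met when the one before it is completed fails the run):
1. every case stands on a station with a cover seated on it (angle between each of case0, case1, case2's own z axis and vertical below 0.08 rad and ((horizontal distance between case0 and station0 below 0.015 m and z of case0 in the frame of station0 below 0.004 m) or (horizontal distance between case0 and station1 below 0.015 m and z of case0 in the frame of station1 below 0.004 m) or (horizontal distance between case0 and station2 below 0.015 m and z of case0 in the frame of station2 below 0.004 m)) and ((horizontal distance between case1 and station0 below 0.015 m and z of case1 in the frame of station0 below 0.004 m) or (horizontal distance between case1 and station1 below 0.015 m and z of case1 in the frame of station1 below 0.004 m) or (horizontal distance between case1 and station2 below 0.015 m and z of case1 in the frame of station2 below 0.004 m)) and ((horizontal distance between case2 and station0 below 0.015 m and z of case2 in the frame of station0 below 0.004 m) or (horizontal distance between case2 and station1 below 0.015 m and z of case2 in the frame of station1 below 0.004 m) or (horizontal distance between case2 and station2 below 0.015 m and z of case2 in the frame of station2 below 0.004 m)) and ((horizontal distance between cover0 and case0 below 0.006 m and z of cover0 in the frame of case0 between 0.058 and 0.0635 m and angle between the z axis of cover0 and the z axis of case0, either way round below 0.06 rad) or (horizontal distance between cover1 and case0 below 0.006 m and z of cover1 in the frame of case0 between 0.058 and 0.0635 m and angle between the z axis of cover1 and the z axis of case0, either way round below 0.06 rad) or (horizontal distance between cover2 and case0 below 0.006 m and z of cover2 in the frame of case0 between 0.058 and 0.0635 m and angle between the z axis of cover2 and the z axis of case0, either way round below 0.06 rad)) and ((horizontal distance between cover0 and case1 below 0.006 m and z of cover0 in the frame of case1 between 0.058 and 0.0635 m and angle between the z axis of cover0 and the z axis of case1, either way round below 0.06 rad) or (horizontal distance between cover1 and case1 below 0.006 m and z of cover1 in the frame of case1 between 0.058 and 0.0635 m and angle between the z axis of cover1 and the z axis of case1, either way round below 0.06 rad) or (horizontal distance between cover2 and case1 below 0.006 m and z of cover2 in the frame of case1 between 0.058 and 0.0635 m and angle between the z axis of cover2 and the z axis of case1, either way round below 0.06 rad)) and ((horizontal distance between cover0 and case2 below 0.006 m and z of cover0 in the frame of case2 between 0.058 and 0.0635 m and angle between the z axis of cover0 and the z axis of case2, either way round below 0.06 rad) or (horizontal distance between cover1 and case2 below 0.006 m and z of cover1 in the frame of case2 between 0.058 and 0.0635 m and angle between the z axis of cover1 and the z axis of case2, either way round below 0.06 rad) or (horizontal distance between cover2 and case2 below 0.006 m and z of cover2 in the frame of case2 between 0.058 and 0.0635 m and angle between the z axis of cover2 and the z axis of case2, either way round below 0.06 rad))), for 0.2 s.
2. the gate is shut on its catch (value of joint gate below 0.025 rad), for 0.2 s.
3. the start button is pressed with the gate shut (value of joint start above 0.004 m and value of joint gate below 0.025 rad), for 0.05 s.
At the end, for the whole second after the job is handed in: Each case present stands upright (0.08 rad) within 15 mm of a station centre; on each a cover is fully down (origin 58 to 63.5 mm above the case's, axes within 6 mm) and level (0.06 rad); gate under 0.025 rad; button out; all at rest (all of step 1 and value of joint gate below 0.025 rad and value of joint start below 0.002 m and linear speed of each of case0, case1, case2, cover0, cover1, cover2 below 0.02 m/s); the robot touches nothing.
It fails at once if the start button is pressed while the gate is open (value of joint start above 0.003 m and value of joint gate above 0.06 rad).
It fails at once if the nylon gear is disturbed (distance of gear from where it was at the start of the episode above 0.025 m).
It fails at once if the brass tube is disturbed (distance of bourdon from where it was at the start of the episode above 0.025 m).
It fails at once if the finished indicator is disturbed (distance of vsi from where it was at the start of the episode above 0.025 m).
Of case0, case1, case2 only 2 to 3 are there at a start; the rules pass over those that are not, and their reading is None.
At some moment in a run one of case0, case1, case2 may be knocked a few centimetres aside while the robot is not near it.
It also fails if it takes over 210 s, if anything falls off the work surface, if the arm or the gripper's body presses on something with over 40 N, if the wrist force passes 120 N, or if a joint passes its speed limit or range.

## Working session

There is one attempt and no reset: what is moved stays moved. The work goes in short steps, each a Python script; the robot and the scene stay as the last script left them, time stands still between calls to the robot, and variables do not carry over. Pictures are saved under pics/ and viewed, at most 14 in all, crops included, and the job is handed in when it is done.

```bash
ls; mkdir -p pics; python3 - <<'E'
from plant import *
import cv2, numpy as np
for n in("scene","top"):
    p,d=get_image(n); cv2.imwrite(f"pics/{n}0.png",p[...,::-1]); np.savez(f"{n}0.npz",p=p,d=d)
    c=get_calibration(n); print(n,np.round(c["intrinsics"],1).tolist(),np.round(c["world_from_camera"],3).tolist(), (d==0).mean())
print(observe())
E
```

```text
pics
scene [[409.5, 0.0, 251.0], [0.0, 409.5, 191.2], [0.0, 0.0, 1.0]] [[0.161, 0.719, -0.676, 1.377], [0.987, -0.121, 0.107, -0.148], [-0.005, -0.684, -0.729, 0.966], [0.0, 0.0, 0.0, 1.0]] 0.004185994466145833
top [[486.3, 0.0, 250.0], [0.0, 486.3, 196.9], [0.0, 0.0, 1.0]] [[0.029, -0.997, 0.074, 0.47], [-1.0, -0.029, 0.006, -0.013], [-0.004, -0.074, -0.997, 1.417], [0.0, 0.0, 0.0, 1.0]] 0.004018147786458333
{'time_s': 0.1, 'q': array([-1.28408745e+00,  2.21168093e-01,  1.52746419e+00, -2.50876975e-06,
        1.39471161e+00, -1.26089687e-01]), 'joint_velocities': array([ 0.00170778, -0.00284504, -0.00381731,  0.00099317,  0.00032494,
       -0.00038209]), 'joint_torque': array([ 3.19342353e-04, -4.98239958e+01, -3.90548301e+01, -2.08899905e-04,
        5.72118108e-03,  1.12856438e-05]), 'eef_pos': array([ 0.25058355, -0.57198453,  0.23031294]), 'tcp_rot': array([-3.13985501e+00, -2.17778845e-04,  4.12798821e-01]), 'ft_force': array([-0.06680548,  0.80825645, -0.52496601]), 'torque': array([ 0.00771982, -0.01529461, -0.01661089]), 'grasp_force': 0.0, 'opening': 0.08577481254708214}
```

View pics/top0.png

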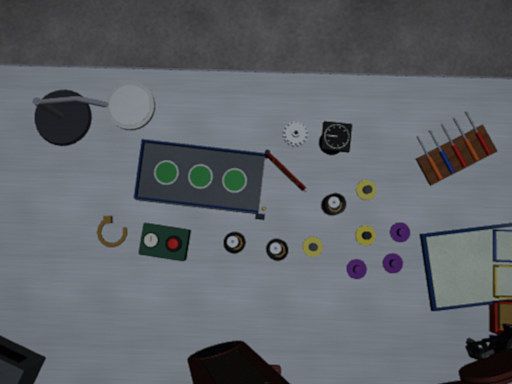

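View pics/scene0.png

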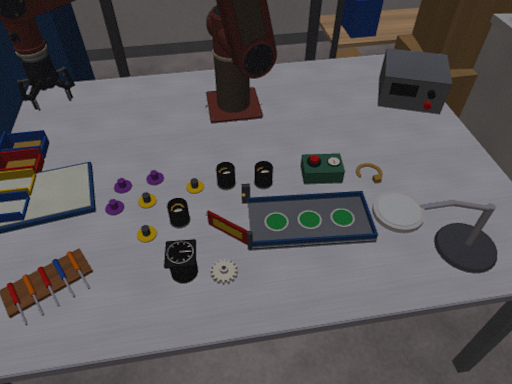

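Top view: cases are at about (235,242), (277,249) and (333,204), and yellow covers at (313,246), (366,235) and (367,189). The stations are at (166,172), (200,176) and (234,180), the open gate runs from (267,153) to (303,188), and the red button is at (173,243). The purple look-alikes stay put. The scene view shows the same layout.

```bash
cat > vis.py <<'E'
from plant import *
import cv2, numpy as np
def cal(n):
    c=get_calibration(n); return np.array(c["intrinsics"]),np.array(c["world_from_camera"])
def cast(n,uv,z):
    K,T=cal(n); r=T[:3,:3]@np.linalg.solve(K,[uv[0],uv[1],1.]); o=T[:3,3]
    return o+r*(z-o[2])/r[2]
def cloud(n,d):
    K,T=cal(n); v,u=np.mgrid[:d.shape[0],:d.shape[1]]
    P=np.stack([(u-K[0,2])/K[0,0]*d,(v-K[1,2])/K[1,1]*d,d],-1)
    W=P@T[:3,:3].T+T[:3,3]; W[d==0]=9; return W
def blobs(m,amin):
    cs,_=cv2.findContours(m.astype(np.uint8),cv2.RETR_EXTERNAL,cv2.CHAIN_APPROX_NONE)
    return [cv2.convexHull(c) for c in cs if cv2.contourArea(cv2.convexHull(c))>amin]
def cen(h):
    m=cv2.moments(h); return np.array([m["m10"],m["m01"]])/m["m00"]
RNG=dict(yellow=((20,90,60),(35,255,255)),green=((50,120,50),(75,255,255)),red1=((0,150,60),(6,255,255)),red2=((174,150,60),(180,255,255)))
def look(n="top",img=None):
    p,d=img or get_image(n); hsv=cv2.cvtColor(p,cv2.COLOR_RGB2HSV); W=cloud(n,d)
    m={k:cv2.inRange(hsv,*v)>0 for k,v in RNG.items()}; m["red"]=m["red1"]|m["red2"]
    roi=(W[...,0]>.25)&(W[...,0]<.85)&(abs(W[...,1])<.45); px=W[...,2]
    o={}
    def row(h,z): 
        c=cen(h); w=cast(n,c,z); r=cv2.minAreaRect(h); s=np.linalg.norm(cast(n,c+[1,0],z)-w)
        return np.round([*w[:2],*(np.array(sorted(r[1]))+1)*s],4).tolist()
    o["cover"]=[row(h,.014) for h in blobs(m["yellow"]&roi&(px<.06),60)]
    o["seated"]=[row(h,.087) for h in blobs(m["yellow"]&roi&(px>.06),60)]
    o["station"]=[row(h,.012) for h in blobs(m["green"]&roi&(px<.03),150)]
    dark=hsv[...,2]<110
    o["case"]=[row(h,.07) for h in blobs(dark&roi&(px>.058)&(px<.078)&~m["red"],60)]
    o["case_bay"]=[row(h,.082) for h in blobs(dark&roi&(px>.07)&(px<.09)&~m["red"],60)]
    o["red"]=[(row(h,.07),round(float(np.median(px[int(cen(h)[1])-2:int(cen(h)[1])+3,int(cen(h)[0])-2:int(cen(h)[0])+3])),3)) for h in blobs(m["red"]&roi,40)]
    return o,p
E
python3 - <<'E'
from vis import *
for n in("top","scene"):
    f=np.load(n+"0.npz"); o,_=look(n,(f["p"],f["d"])); print(n); [print(k,v) for k,v in o.items()]
E
```

```text
top
cover [[0.4374, -0.1863, 0.0545, 0.0574], [0.4744, -0.3377, 0.0545, 0.0545], [0.4631, 0.3949, 0.0744, 0.0878], [0.6051, -0.338, 0.0549, 0.0578]]
seated []
station [[0.623, 0.0438, 0.0552, 0.0581], [0.6318, 0.1439, 0.0553, 0.0582], [0.6402, 0.2434, 0.0583, 0.0583]]
case [[0.4282, -0.082, 0.0592, 0.0612], [0.4368, 0.2038, 0.0499, 0.0517], [0.4444, 0.0385, 0.058, 0.058], [0.5603, -0.239, 0.0582, 0.061], [0.6619, -0.0849, 0.0146, 0.1488]]
case_bay [[0.7256, -0.2084, 0.0388, 0.0444]]
red [([0.4361, 0.2058, 0.0276, 0.0304], 0.075), ([0.6489, -0.1012, 0.0081, 0.1388], 0.069)]
scene
cover [[0.6105, -0.3359, 0.0439, 0.061], [0.6309, -0.1015, 0.0179, 0.1018], [0.4793, -0.336, 0.0419, 0.0601], [0.443, -0.1847, 0.0388, 0.0582], [0.4545, 0.4134, 0.0199, 0.0709]]
seated []
station [[0.6248, 0.0459, 0.0448, 0.0568], [0.6335, 0.1458, 0.045, 0.057], [0.6422, 0.2454, 0.0451, 0.0572]]
case [[0.7848, -0.2381, 0.0147, 0.0511], [0.6639, -0.0932, 0.0227, 0.1451], [0.5692, -0.2399, 0.0524, 0.0582], [0.438, -0.0832, 0.0506, 0.0601], [0.4539, 0.0362, 0.0507, 0.0602], [0.4492, 0.2033, 0.0354, 0.045]]
case_bay [[0.7775, -0.2298, 0.0273, 0.0863]]
red [([0.651, -0.1015, 0.0125, 0.1259], 0.071), ([0.4359, 0.2082, 0.0259, 0.0291], 0.078)]
```

```bash
cat > act.py <<'E'
from vis import *
Q0=[-1.284,0.22,1.526,0,1.395,-0.126]
S=np.array([[.6230,.0438],[.6318,.1439],[.6402,.2434]])
by=(S[2]-S[0])/np.linalg.norm(S[2]-S[0]); bx=np.array([by[1],-by[0]])
YAW=float(np.arctan2(bx[0],-bx[1])); RD=[np.pi,0,YAW]
HINGE=S[1]+.083*bx-.185*by
def home(): set_joints(Q0)
def go(xy,z): movep([*map(float,xy),z],RD)
def down(xy,z,feed=.08,mf=None): return move_l([*map(float,xy),z],feed=feed,max_force=mf)
def pick(xy,zt,wide,width,f=40):
    gripper_to(wide); go(xy,.20); down(xy,zt+.03,.2); hit=down(xy,zt,.06,15)
    gripper_to(width-.01,f); o=observe()["opening"]; z=observe()["eef_pos"][2]
    print("pick",np.round(xy,4),"hit",hit,"z",round(z,4),"opening",round(o,4))
    assert abs(o-width)<.006,"bad grasp"
    down(xy,.22,.2); return z
def place(xy,zt,wide,mf=6):
    go(xy,.22); down(xy,zt+.02,.2); hit=down(xy,zt-.003,.03,mf); p=observe()["eef_pos"]
    print("place",np.round(p,4),"target",np.round([*xy,zt],4),"hit",hit)
    gripper_to(wide); hold(.2); down(p[:2],.22,.2)
def near(L,xy,r=.08):
    L=[c for c in L if np.hypot(*(np.array(c[:2])-xy))<r]
    return np.array(min(L,key=lambda c:np.hypot(*(np.array(c[:2])-xy)))[:2]) if L else None
E
python3 - <<'E'
from act import *
print(RD,by,HINGE)
c=near(look()[0]["case"],[.4444,.0385]); print(c)
z=pick(c,.030,.085,.06); place(S[2],.012+z,.080)
home(); o,p=look(); [print(k,v) for k,v in o.items()]; print(observe()["time_s"]); cv2.imwrite("pics/t1.png",p[100:280,100:420,::-1])
E
```

```text
[3.141592653589793, 0, 1.484836332681961] [0.08585417 0.99630771] [ 0.69861052 -0.04754282]
[0.4444 0.0385]
pick [0.4444 0.0385] hit False z 0.0307 opening 0.0579
place [0.6399 0.2434 0.0427] target [0.6402 0.2434 0.0427] hit True
cover [[0.4374, -0.1863, 0.0545, 0.0574], [0.4744, -0.3377, 0.0545, 0.0545], [0.4625, 0.3956, 0.0722, 0.0886], [0.6051, -0.338, 0.0549, 0.0578]]
seated []
station [[0.623, 0.0437, 0.0552, 0.0581], [0.6317, 0.1439, 0.0553, 0.0582]]
case [[0.4282, -0.082, 0.0592, 0.0612], [0.4372, 0.2048, 0.0464, 0.0508], [0.5603, -0.2387, 0.0582, 0.061], [0.6319, 0.2306, 0.0341, 0.0583], [0.6451, 0.2557, 0.0268, 0.054], [0.6568, -0.0908, 0.0166, 0.1566]]
case_bay [[0.6369, 0.2423, 0.0581, 0.0609], [0.7367, -0.2081, 0.0263, 0.042]]
red [([0.4361, 0.2058, 0.0276, 0.0304], 0.075), ([0.6487, -0.1013, 0.008, 0.1388], 0.069)]
13.0917
```

View pics/t1.png

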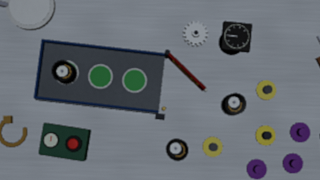

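Crop: case 1 stands on the left station at (64,71) in the crop, the other two stations are still free, and nothing else has moved. Its seen position is 3 mm from the station centre.

```bash
python3 - <<'E'
from act import *
for g,s in(([.4282,-.082],1),([.5603,-.239],0)):
    c=near(look()[0]["case"],g); z=pick(c,.030,.085,.06); place(S[s],.012+z,.080); home()
o,p=look(); [print(k,o[k]) for k in("cover","station","case","case_bay","red")]; print(observe()["time_s"])
# first cover on station 2
c=near(o["case_bay"],S[2],.06); print("case2 now",c)
cv=near(o["cover"],[.4374,-.1863]); z=pick(cv,.017,.055,.024,30)
place([.6399,.2434],.012+.061+z,.045)
home(); o,p=look(); print(o["seated"],o["cover"],o["case_bay"],observe()["time_s"]); cv2.imwrite("pics/t2.png",cv2.resize(p[100:280,100:420,::-1],None,fx=2,fy=2))
E
```

```text
pick [ 0.4282 -0.082 ] hit False z 0.0309 opening 0.06
place [0.6314 0.1439 0.043 ] target [0.6318 0.1439 0.0429] hit True
pick [ 0.5604 -0.2388] hit False z 0.0309 opening 0.0578
place [0.6225 0.044  0.0429] target [0.623  0.0438 0.0429] hit True
cover [[0.4374, -0.1863, 0.0545, 0.0574], [0.4744, -0.3377, 0.0545, 0.0545], [0.4625, 0.3942, 0.075, 0.0878], [0.6051, -0.338, 0.0549, 0.0578]]
station []
case [[0.4372, 0.2066, 0.047, 0.047], [0.61, 0.0404, 0.0217, 0.0432], [0.6197, 0.132, 0.031, 0.053], [0.6326, 0.229, 0.0314, 0.0539], [0.6449, 0.2589, 0.0197, 0.0505], [0.6616, -0.0847, 0.0166, 0.1586]]
case_bay [[0.6194, 0.043, 0.0608, 0.0608], [0.6281, 0.1431, 0.0608, 0.0608], [0.637, 0.2423, 0.0581, 0.0609], [0.7249, -0.2133, 0.0213, 0.0408]]
red [([0.4361, 0.2058, 0.0276, 0.0304], 0.076), ([0.6487, -0.1014, 0.0079, 0.1388], 0.07)]
37.1833
case2 now [0.637  0.2423]
pick [ 0.4374 -0.1863] hit False z 0.0176 opening 0.0234
place [0.6397 0.2434 0.0906] target [0.6399 0.2434 0.0906] hit True
[[0.6364, 0.2427, 0.0579, 0.0579]] [[0.4744, -0.3377, 0.0545, 0.0545], [0.4637, 0.395, 0.0757, 0.0879], [0.6051, -0.338, 0.0549, 0.0578]] [[0.6195, 0.043, 0.0608, 0.0608], [0.6283, 0.1432, 0.0608, 0.0608], [0.6354, 0.2329, 0.0382, 0.0619]] 49.8833
```

View pics/t2.png

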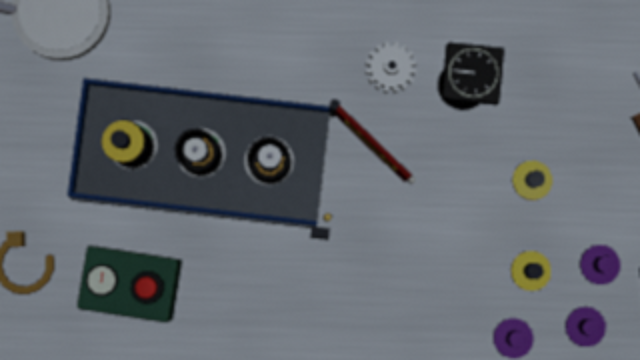

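The cover on the left station is at (123,142) in the 2x crop. It is at the seated height (90.6 mm, as expected) and within 1 mm of its case's measured centre. The two uncovered cases are on their spots.

```bash
python3 - <<'E'
from act import *
ref={1:np.array([.6281,.1431]),0:np.array([.6194,.043])}; T={1:[.6314,.1439],0:[.6225,.044]}
for g,s in(([.4744,-.3377],1),([.6051,-.338],0)):
    o,_=look(); c=near(o["case_bay"],S[s],.06); print("case",s,c); assert c is not None and np.hypot(*(c-ref[s]))<.003
    cv=near(o["cover"],g,.04); z=pick(cv,.017,.055,.024,30)
    place(T[s],.073+z,.045); home()
o,p=look(); print(o["seated"],o["cover"],o["red"],o["case"],observe()["time_s"])
o,p=look("scene"); cv2.imwrite("pics/t3.png",cv2.resize(p[130:290,130:450,::-1],None,fx=2,fy=2))
E
```

```text
case 1 [0.6282 0.1433]
pick [ 0.4744 -0.3377] hit False z 0.0177 opening 0.023
place [0.6312 0.1439 0.0906] target [0.6314 0.1439 0.0907] hit True
case 0 [0.6195 0.043 ]
pick [ 0.6051 -0.338 ] hit False z 0.0178 opening 0.0227
place [0.6222 0.0441 0.0908] target [0.6225 0.044  0.0908] hit True
[[0.6188, 0.0437, 0.0578, 0.0605], [0.6278, 0.1436, 0.0579, 0.0579], [0.6294, 0.2566, 0.0579, 0.0607]] [[0.4457, 0.3672, 0.0189, 0.0628], [0.4644, 0.4107, 0.042, 0.0901]] [([0.436, 0.2058, 0.0276, 0.0304], 0.076), ([0.6489, -0.1012, 0.0081, 0.1388], 0.07)] [[0.4374, 0.2055, 0.047, 0.047], [0.6204, 0.2409, 0.0234, 0.0586], [0.6277, -0.1202, 0.0087, 0.121]] 73.6417
```

View pics/t3.png

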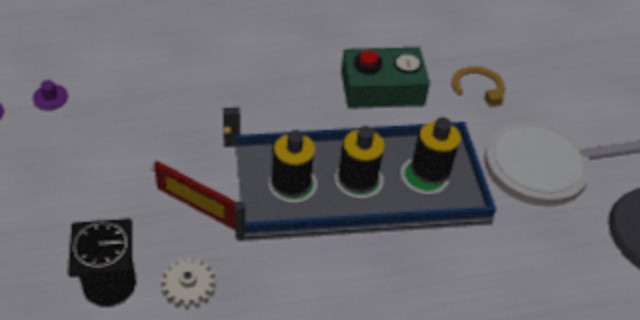

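The scene view shows all three covers on. However, the right-hand case at (437,150) is off its spot, with green showing at (425,178). It was knocked about 15 mm, from seen (0.636,0.243) to (0.629,0.257). I will grip that case below the cover and re-centre it.

```bash
python3 - <<'E'
from act import *
c=near(look()[0]["seated"],[.6294,.2566],.03)+[.0033,.0007]; print(c)
z0=.056
gripper_to(.085); go(c,.22); down(c,.11,.2); print(down(c,z0,.05,8))
gripper_to(.05,30); p=observe(); print(p["opening"],p["eef_pos"],p["grasp_force"])
assert abs(p["opening"]-.059)<.006
z=p["eef_pos"][2]; down(p["eef_pos"][:2],z+.004,.03); down(S[2],z+.004,.03); print(down(S[2],z-.003,.02,6),observe()["eef_pos"])
gripper_to(.080); hold(.2); down(S[2],.22,.15); home()
o,p=look(); print(o["seated"],o["red"],observe()["time_s"])
o,p=look("scene"); cv2.imwrite("pics/t4.png",cv2.resize(p[130:290,130:450,::-1],None,fx=2,fy=2))
E
```

```text
[0.6327 0.2573]
False
0.05731659134153848 [0.63323054 0.25739757 0.05659982] 33.55170054273913
True [0.64074059 0.24374158 0.05653174]
[[0.6189, 0.0436, 0.0581, 0.0594], [0.6278, 0.1436, 0.0579, 0.0579], [0.6372, 0.2431, 0.0579, 0.0579]] [([0.436, 0.2058, 0.0276, 0.0304], 0.076), ([0.6489, -0.1012, 0.0081, 0.1388], 0.068)] 86.0167
```

View pics/t4.png

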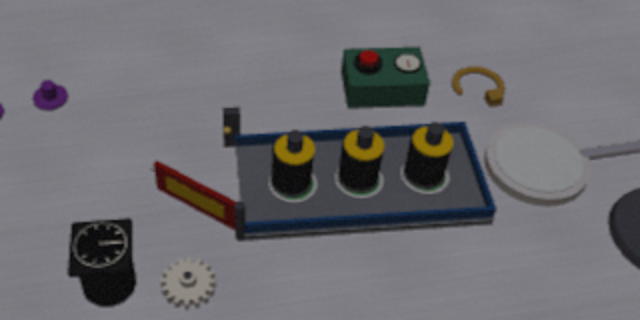

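All three cases are now centred, each showing an even white edge, and all are covered. Next I close the gate.

```bash
python3 - <<'E'
from act import *
from scipy.spatial.transform import Rotation as Ro
rz=lambda a:Ro.from_euler("z",a).as_matrix()[:2,:2]
o,_=look(); g=np.array(min(o["red"],key=lambda r:-r[0][3])[0][:2]); v=g-HINGE
th=np.arctan2(v[1],v[0])-np.arctan2(-bx[1],-bx[0]); th=(th+np.pi)%(2*np.pi)-np.pi; print("gate",th)
pt=lambda a,off:HINGE+rz(a)@(-.115*bx-off*by)
rot=lambda a:[np.pi,0,YAW+float(a)]
z=.055; gripper_to(0)
p=pt(th,.045); movep([*p,.2],rot(th)); print(move_l([*p,z],feed=.15,max_force=15))
p=pt(th,.017); print("contact",move_l([*p,z],feed=.05,max_force=10))
for a in np.linspace(th,0,12)[1:]:
    h=move_l([*pt(a,.016),z],feed=.06,rotation=rot(a),max_force=15); print(round(a,2),h,np.round(observe()["ft_force"],1))
    if h: break
h=move_l([*pt(0,.004),z],feed=.03,rotation=rot(0),max_force=15); p=observe()["eef_pos"]; print(h,(p[:2]-HINGE)@by,observe()["ft_force"])
move_l([*pt(0,.06),z],feed=.1); move_l([*pt(0,.06),.2],feed=.2); home()
o,p=look(); print(o["seated"],o["red"],observe()["time_s"]); cv2.imwrite("pics/t5.png",cv2.resize(p[100:280,100:420,::-1],None,fx=2,fy=2))
E
```

```text
gate 0.9095203902469899
False
contact False
0.83 False [-0.8 -0.7 -0.5]
0.74 False [ 0.8  0.5 -0.8]
0.66 False [-0.4  1.  -0.5]
0.58 False [0.2 0.3 0.8]
0.5 False [0.1 0.6 0.6]
0.41 False [-0.4 -0.2 -0.3]
0.33 False [0.6 0.3 0.2]
0.25 False [-0.2  0.4  0.5]
0.17 False [ 0.5 -0.9 -0.7]
0.08 False [-0.1  0.4  0.2]
0.0 False [0.  0.2 0.3]
True -0.013225407070926416 [-0.62006163 -3.3777662   3.08408364]
[[0.6189, 0.0436, 0.0581, 0.0594], [0.6278, 0.1436, 0.0579, 0.0579], [0.6372, 0.2432, 0.0579, 0.0579]] [([0.436, 0.2058, 0.0276, 0.0304], 0.076), ([0.622, -0.0412, 0.008, 0.1375], 0.069)] 98.0667
```

View pics/t5.png

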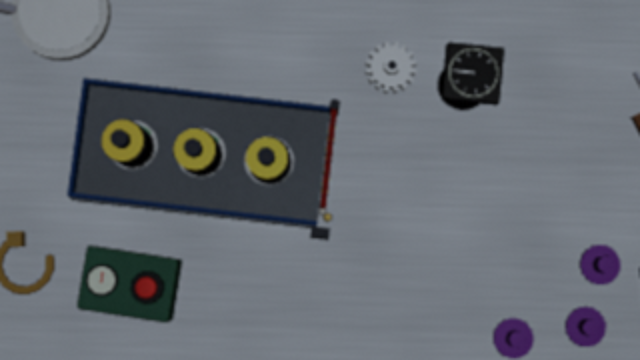

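The gate lies along the bay end, from (335,103) to (323,208) in the 2x crop. I will confirm its angle with a line fit, then press the button at (146,288).

```bash
python3 - <<'E'
from act import *
p,d=get_image("top"); hsv=cv2.cvtColor(p,cv2.COLOR_RGB2HSV)
m=(cv2.inRange(hsv,*RNG["red1"])|cv2.inRange(hsv,*RNG["red2"])); W=cloud("top",d)
v,u=np.nonzero((m>0)&(abs(W[...,1]+.04)<.03)&(abs(W[...,0]-.62)<.09))
P=np.array([cast("top",q,.072)[:2] for q in zip(u,v)],np.float32)
l=cv2.fitLine(P,cv2.DIST_HUBER,0,.01,.01).ravel(); a=np.arctan2(l[1],l[0])-np.arctan2(bx[1],bx[0]); a=(a+np.pi/2)%np.pi-np.pi/2
print("gate angle",a,len(P)); assert abs(a)<.03
b=cast("top",cen(blobs((m>0)&(abs(W[...,1]-.206)<.03)&(abs(W[...,0]-.436)<.03),40)[0]),.075)[:2]; print(b)
go(b,.2); down(b,.1,.15); f0=observe()["ft_force"][2]
h=down(b,.060,.02,12); print(h,observe()["eef_pos"],observe()["ft_force"][2]-f0)
hold(.3); down(b,.2,.15); home(); hold(.5)
o,p=look(); print(o["seated"],o["red"],o["cover"],observe()["time_s"])
o,p=look("scene"); cv2.imwrite("pics/t6.png",cv2.resize(p[130:290,130:450,::-1],None,fx=2,fy=2))
E
```

```text
gate angle -0.0008065394406644444 87
[0.43619781 0.20495673]
True [0.43621765 0.20496325 0.07101842] 7.25946911765111
[[0.6189, 0.0436, 0.0581, 0.0594], [0.6278, 0.1436, 0.0579, 0.0579], [0.6373, 0.2431, 0.0579, 0.0579]] [([0.436, 0.2058, 0.0276, 0.0304], 0.077), ([0.622, -0.0412, 0.008, 0.1375], 0.07)] [[0.4497, 0.391, 0.052, 0.0825], [0.4937, 0.4118, 0.0247, 0.0488]] 107.8
```

View pics/t6.png

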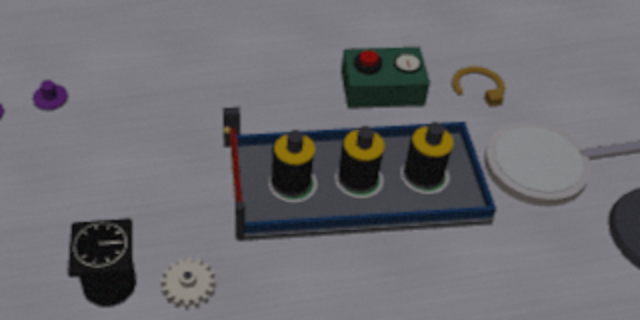

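The gate is shut on its catch, everything is covered and centred, and the button is out. I will press once more in small steps to confirm the full 6 mm of travel.

```bash
python3 - <<'E'
from act import *
b=[.4362,.2050]; gripper_to(0); go(b,.2); down(b,.085,.15); hold(.2); f0=observe()["ft_force"][2]
for z in np.arange(.082,.066,-.0015):
    h=down(b,float(z),.02,14); hold(.1); s=observe(); print(round(z,4),h,round(s["eef_pos"][2],4),round(s["ft_force"][2]-f0,1))
    if h or s["ft_force"][2]-f0>11: break
hold(.2); down(b,.2,.15); home(); hold(.5)
o,p=look(); print(o["seated"],o["red"],observe()["time_s"])
E
```

```text
0.082 False 0.082 0.5
0.0805 False 0.0804 -0.4
0.079 False 0.079 1.0
0.0775 False 0.0775 -0.8
0.076 False 0.0762 2.2
0.0745 False 0.0747 2.4
0.073 False 0.0732 3.5
0.0715 False 0.0717 4.2
0.07 False 0.0709 11.3
[[0.6189, 0.0436, 0.0581, 0.0594], [0.6278, 0.1436, 0.0579, 0.0579], [0.6373, 0.2431, 0.0579, 0.0579]] [([0.436, 0.2058, 0.0276, 0.0304], 0.075), ([0.6223, -0.0413, 0.008, 0.1375], 0.07)] 119.7833
```

The spring force rose from 77 mm, with a hard stop at 71 mm, so the button travelled its full 6 mm. I'm handing in.

```bash
python3 -c "
from plant import *
print(job_done())"
```

```text
the job is handed in; nothing more can be done
None
```

All three cases are on their stations with covers seated, the gate is shut on its catch, the start button was pressed its full travel, and the job is handed in (verdict not shown); one case that got knocked about 15 mm was re-centred before the gate was closed.

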